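# Take the snap-fit battery cover off a battery pack

### The arm

A 7-joint arm with a two-finger parallel gripper is mounted at the origin on a cart in front of the work surface, level with it; the furniture and walls round the work are solid. World frame = base frame: x ahead of the robot, y to its left, z up, the work surface at z = 0. Lengths are in mm, angles in rad, forces in N, time in s.
With the tool pointing down it reaches from about 425 to 825 mm from the base axis. Payload 3.6 kg.
Tool frame: the origin (TCP) lies where the fingers leave the gripper's body, on its centre line; the fingertips stand 73 mm ahead of it and the grasp point (between the pads) lies 54 mm ahead of it (finger_overhang is the z of the fingertips in the tool frame, in mm); z points along the fingers, y is the line along which they close (so a half turn about z gives the same grasp; the last joint's range is limited). The gripper opens to 85 mm and grips with 20 to 120 N. Pads are 22 mm wide; open, the fingers measure 114 mm over their backs; the gripper's body (76 mm by 85 mm) begins 54 mm behind the grasp point. The pads swing forward as they close: fully open they stand 13 mm farther back than shut.
Start: joints at [1.24, 0.615, -0.013, 1.423, 0.008, 1.103, -0.04], TCP at [195.077, -620.011, 303.897] pointing down, gripper open.
Joint ranges: [-3.12, 3.12], [-0.3, 2.06], [-1.34, 1.32], [0.26, 2.42], [-1.36, 4.5], [0.01, 1.98], [-2.84, 2.84]. Speed limits (rad/s): [2.79, 2.79, 3.14, 3.14, 3.14, 3.14, 3.14].

### API

Orientations are given as a unit quaternion [x, y, z, w].
In Python, from cell import sense, get_image, job_done, finger_overhang gives the robot as it stands. The module is installed in compiled form; this text tells all that it offers.
- The arm moves only by the tool jog_arm, never from a script. Its arguments are lists of equal length, an entry for each row: "gripper": the closure, from -1 (fully open) to 1 (shut), so that 0 is half open; "delta_pos": the shift along the world's x, y, z in mm, a list of three; "rotation": the turn, a rotation vector about the world's x, y, z in degrees, a list of three. In form: {"gripper": [gripper, ...], "delta_pos": [[dx, dy, dz], ...], "rotation": [[wx, wy, wz], ...]}. A call has 1 to 12 rows; each row is the pose to reach, as a shift and turn from the pose commanded when the call began; what a row does not reach only later rows make up. A row lasts 1/10 s, in which the tool goes at most 50 mm and 8.59 degrees, less where a joint would pass 70% of its speed; a pose out of reach is approached as far as the arm can. A call with a gripper value outside its range is refused whole. The fingers move at their own pace and stop on an object; the grip force is fixed at half the most. Time passes only in rows, so rows that repeat a pose let the fingers close. It gives the time, the measured TCP pose, the force, the opening and the grip force at its end, in the units of the state.
- sense(): the state, without advancing time (a new reading comes with each control period).
- get_image(name): name is "side" or "top"; returns a dict with "img" (384x512x3 uint8, blue, green, red), "fov_y" (degrees; the focal length in pixels is half the picture's height over the tangent of half this angle, whatever the lens; pixels are square), "cx", "cy" (the principal point, pixels), "position" and "attitude" of the camera in the world. Camera axes: x right, y down, z forward; pixel columns grow to the right and rows downward; lengths in mm; the calibration is good to about 2 mm. A picture is of the moment at which its call begins. There is no depth.
- job_done(): hands the job in; it is judged then, once.
The state is a dict: "time_s": time; "joint_pos": joint angles; "joint_vel": joint speeds; "joint_torque": joint torques, N m; "tcp_pos": TCP position; "orientation": TCP orientation; "force": force on the tool from outside, world axes, zero at the start; "wrist_torque": the same for the moment, N m; "finger_gap": finger opening in mm; "grip_force": force on a finger pad.
Only numpy, scipy, OpenCV 4.12 (cv2) and the standard library are available. Lean on these libraries where they do the work, as an engineer would, in place of code of your own. Each camera call takes 0.05 s, during which the arm holds its last target. There are 200 camera calls.

### The job

Take the cover off the yellow battery pack: squeeze its two orange tabs together, keep them squeezed while you slide the cover along its arrow until you feel it touch the spring stop inside (how far that is differs from pack to pack), ease off so that it does not lean on the stop, lift it straight off and lay it feet-down and flat in the aluminium tray. The plastic is thin, so squeeze, slide, lift and set down gently and force nothing. Leave the loupe, the syringe and the screw box where they are.

Things in the scene. Friction and masses are not known exactly. Their poses are not given: they have to be found in the camera images.
- pack: Yellow battery pack, 166 x 104 x 46 mm, fixed to the bench. Origin on its underside, 80 mm from its rear and 86 mm from its front end; x is its long axis and the direction in which the cover slides open, z up. The deck on which the cover plate rests is 46 mm above the origin. The pack with its catches and stop bears at most 20 N of contact force.
- pack_deck (a point): Point 46 mm above the pack's origin, level with its deck. Below, unseen, keepers hold the cover's feet down. The slide ends at a spring stop (3 N per mm for 4 mm, then solid), first touched 7.5 to 29.5 mm from the closed position, different in every pack. The feet can be lifted out only from 2 mm before the stop is touched to 0.5 mm beyond; pushed farther they catch again until eased back.
- cover: Loose grey battery cover, about 0.11 kg: plate 138 (x) x 76 (y) x 4 mm, white arrow along +x, its opening direction. Origin on the plate's underside midway between the tabs, 62 mm from its rear end, z up. Four feet reach 19 mm below that (outer corners at x = +-35, y = +-26.5 mm). Two orange tabs stand on the plate, 24 mm wide along x, 6 mm thick, outer faces at y = +-28 mm, tops 36 mm above the origin.
- cover_grip (a point): Where to squeeze: the point midway between the cover's two orange tabs, 27 mm above the cover's origin (23 mm above the plate's top); axes as the cover's, tabs on +y and -y, 56 mm over both. Closed, it is 73 mm above the pack's origin; with the cover's feet on a floor it is 46 mm above that floor.
- tab_left (a joint): How far the tab on the cover's +y side is pushed in toward the middle, m: 0 free, 0.005 fully in. A spring holds it out (3 N at 0, 11 N at 0.005). Pushed in 2.5 mm (up to 4 mm if the cover sits off-centre) its catch leaves the notch in the pack; less than that, it blocks the slide. More than 50 N on a tab cracks it.
- tab_right (a joint): The same for the tab on the -y side.
- tray: Fixed square aluminium parts tray, 150 x 150 x 14 mm, walls and floor 5 mm thick, open at the top. Origin at the centre of its underside, inner floor 5 mm above it.
- loupe_mid (a point): Middle of a loose black loupe, 39 mm across, 38 mm tall, standing on the bench. A bystander.
- flux_syringe: Loose amber syringe lying on the bench, 18 x 132 x 21 mm, origin under its middle. A bystander.
- screw_box: Loose clear parts box with screws, 80 x 129 x 29 mm, origin under its middle. A bystander.

How it is judged:
By the outcome, as a careful person would: the job done as asked, in the order asked, and still so for the second after the job is handed in, with the robot touching nothing.
It also fails if it takes over 72 s, if anything falls off the work surface, if the arm or the gripper's body presses on something with over 40 N, if the wrist force passes 120 N, or if a joint passes its speed limit or range.

## Working session

There is one attempt and no reset: what is moved stays moved. The work goes in short steps, Python scripts to look and compute and a tool call to move; the robot and the scene stay as the last step left them, time stands still between calls to the robot, and variables do not carry over. Pictures are saved under pics/ and viewed, at most 10 in all, crops included, and the job is handed in when it is done.

Besides the shell and the picture viewer there is one more tool, called as a command line: name --argument value ..., lists and objects as JSON in quotes. jog_arm: Moves the arm, as the interface text tells. Its arguments: {"type":"object","properties":{"gripper":{"type":"array"},"delta_pos":{"type":"array"},"rotation":{"type":"array"}},"required":["gripper","delta_pos","rotation"]}

```bash
mkdir -p pics
cat > h.py <<'E'
import numpy as np, cv2
from cell import sense, get_image, job_done, finger_overhang
from scipy.spatial.transform import Rotation as R
def cam(n):
    d=get_image(n); f=d["img"].shape[0]/2/np.tan(np.radians(d["fov_y"]/2))
    a=np.array(d["attitude"],float); M=R.from_quat(a).as_matrix() if a.size==4 else a.reshape(3,3)
    return d["img"],(f,d["cx"],d["cy"],np.array(d["position"],float),M)
def ray(c,u,v,z):
    f,cx,cy,p,M=c; r=M@np.array([(u-cx)/f,(v-cy)/f,1]); return p+r*(z-p[2])/r[2]
def proj(c,P):
    f,cx,cy,p,M=c; q=M.T@(np.array(P)-p); return np.array([cx+f*q[0]/q[2],cy+f*q[1]/q[2]])
E
python3 - <<'E'
from h import *
import pickle
C={}
for n in("top","side"):
    i,c=cam(n);C[n]=c;cv2.imwrite(f"pics/{n}0.png",cv2.resize(i,(768,576)));cv2.imwrite(f"raw_{n}0.png",i);print(n,c)
pickle.dump(C,open("c.pkl","wb"))
print(sense(),finger_overhang)
E
```

```text
top (np.float64(400.4721673423192), 259.78190641217924, 187.40312387482297, array([ 382.70166738, -205.06894937,  903.03355666]), array([[ 0.0141737 , -0.99117083,  0.13183127],
       [-0.99983552, -0.01554108, -0.00934905],
       [ 0.01131531, -0.13167707, -0.99122808]]))
side (np.float64(487.6911828430349), 260.6286217287535, 191.4399271049859, array([ 73.91680418, 229.02707334, 753.08982337]), array([[-0.71670392, -0.51536557,  0.46982318],
       [-0.69719127,  0.54507791, -0.46563334],
       [-0.01611885, -0.66127786, -0.74996785]]))
{'time_s': 0.1, 'joint_pos': array([ 1.23946302,  0.61582303, -0.01263135,  1.42476689,  0.00810434,
        1.10341292, -0.0403956 ]), 'joint_vel': array([ 0.0005993 , -0.00192831, -0.00152904, -0.00551803,  0.00023508,
        0.00104408,  0.00089093]), 'joint_torque': array([ 1.61079246e-03, -4.70382571e+01,  2.60396367e-01, -1.71571487e+01,
        1.01041835e-02,  5.88251438e-03, -1.79566996e-05]), 'tcp_pos': array([ 194.94654329, -619.51952579,  302.84405587]), 'orientation': array([ 9.88399973e-01,  1.51868697e-01, -1.91904799e-04, -1.16433345e-03]), 'force': array([-1.11179916,  0.04627831, -0.53919971]), 'wrist_torque': array([-0.01326725, -0.04812477, -0.02220406]), 'grip_force': 0.0, 'finger_gap': 85.6524662099636} 72.6
```

View pics/top0.png

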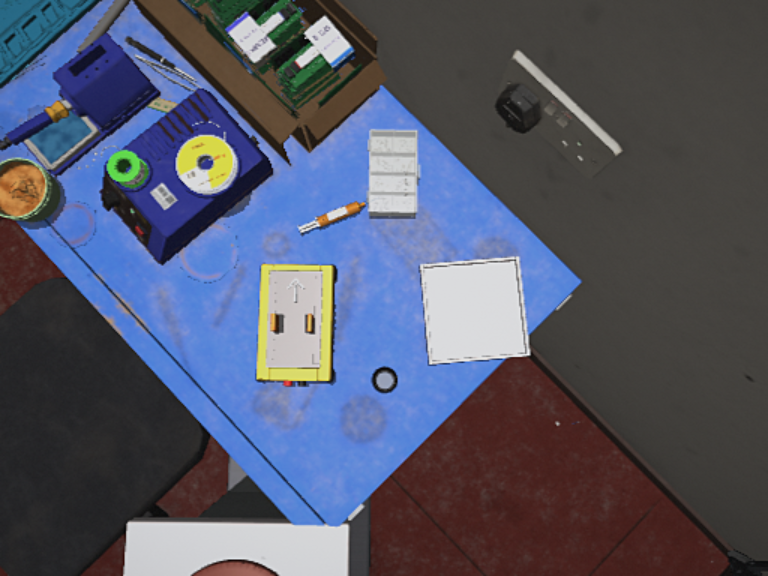

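View pics/side0.png

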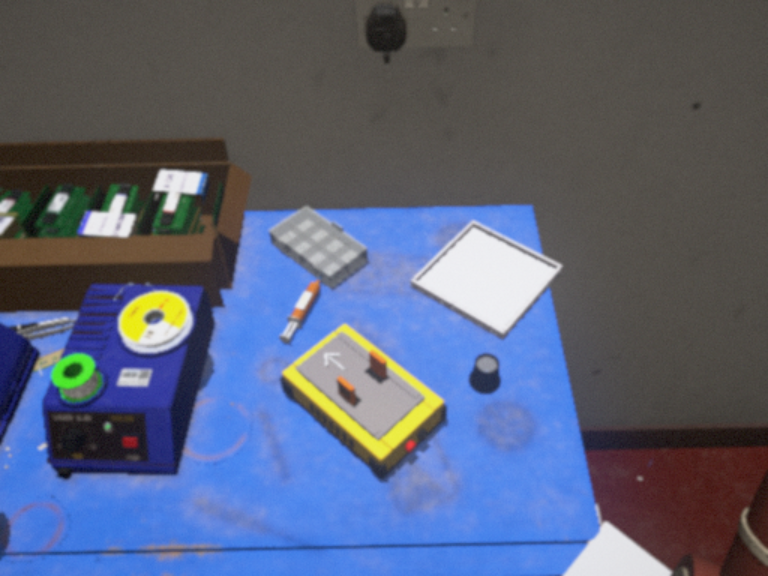

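The top view shows the pack around (296,322), its arrow pointing up (about world +x), orange tabs at (276,322) and (310,322), the tray centred near (475,311) and the loupe at (384,379). The side view agrees. Next I measure these.

Run:
```python
from h import *
import pickle
C=pickle.load(open("c.pkl","rb"))
for n in("top","side"):
    im=cv2.imread(f"raw_{n}0.png");hsv=cv2.cvtColor(im,cv2.COLOR_BGR2HSV);c=C[n]
    def comps(lo,hi,roi,mn):
        m=cv2.inRange(hsv,lo,hi);k=np.zeros_like(m);x0,y0,x1,y1=[int(a/1.5) for a in roi];k[y0:y1,x0:x1]=255;m&=k
        N,l,s,ce=cv2.connectedComponentsWithStats(m);return [(s[i],ce[i],(l==i).astype(np.uint8)) for i in range(1,N) if s[i][4]>mn]
    roi=dict(top=(240,250,345,395),side=(275,315,450,480))[n]
    for s,ce,m in comps((4,120,60),(18,255,255),roi,12): print(n,"tab",s,ce,"at z82-ish",ray(c,*ce,75 if n=="top" else 72))
    if n=="top":
        y=comps((22,120,100),(35,255,255),roi,100)
        pts=np.vstack([cv2.findContours(m,0,2)[0][0].reshape(-1,2) for s,_,m in y])
        w=np.array([ray(c,*p,46)[:2] for p in pts],np.float32);r=cv2.minAreaRect(w);print("pack",r,cv2.boxPoints(r).tolist())
        roi=(405,240,545,380)
    else: roi=(400,215,570,340)
    t=comps((0,0,150),(180,60,255),roi,500)
    for s,ce,m in t:
        p=cv2.findContours(m,0,2)[0][0].reshape(-1,2);w=np.array([ray(c,*q,5)[:2] for q in p],np.float32);r=cv2.minAreaRect(w);print("tray floor",s,r)
        w=np.array([ray(c,*q,14)[:2] for q in p],np.float32);print("z14",cv2.minAreaRect(w))
    if n=="top":
        g=comps((0,0,120),(180,50,215),(262,268,328,375),100)
        p=np.vstack([cv2.findContours(m,0,2)[0][0].reshape(-1,2) for s,_,m in g]);w=np.array([ray(c,*q,50)[:2] for q in p],np.float32);print("plate",cv2.minAreaRect(w))
c=C["top"];print("loupe",ray(c,384/1.5,379/1.5,38), "box",ray(c,393/1.5,175/1.5,29),"syr",ray(c,332/1.5,217/1.5,10))
t,s=cv2.imread("raw_top0.png"),cv2.imread("raw_side0.png")
a=cv2.resize(t[170:260,165:230],None,fx=6,fy=6,interpolation=cv2.INTER_CUBIC);b=cv2.resize(s[212:320,185:300],None,fx=3.5,fy=5,interpolation=cv2.INTER_CUBIC)
cv2.imwrite("pics/z0.png",np.hstack([a,b]))
```

```text
pack ((437.001708984375, -79.20699310302734), (103.59396362304688, 164.9426727294922), 89.96952819824219) [[354.5028381347656, -130.96011352539062], [519.4454956054688, -131.04782104492188], [519.5006103515625, -27.453872680664062], [354.55792236328125, -27.366165161132812]]
tray floor [ 280  171   73   72 4332] ((461.9435119628906, -340.547607421875), (150.85816955566406, 151.56390380859375), 5.543509483337402)
z14 ((461.1493225097656, -339.1898193359375), (149.34629821777344, 150.04495239257812), 5.543499946594238)
plate ((441.447509765625, -78.01922607421875), (75.7803955078125, 136.33465576171875), 89.99610137939453)
side tab [247 234  10   9  40] [251.5   238.325] at z82-ish [ 437.13561366 -106.12565996   72.        ]
side tab [225 251  11  10  48] [230.10416667 255.85416667] at z82-ish [437.64118345 -56.01771334  72.        ]
tray floor [ 274  147  101   76 3961] ((465.7129211425781, -345.4398498535156), (155.4398651123047, 154.87733459472656), 6.625904083251953)
z14 ((460.9993896484375, -338.5287170410156), (153.56983947753906, 153.0140380859375), 6.625898361206055)
loupe [ 357.22349553 -207.15267824   38.        ] box [ 659.91153049 -216.03314021   29.        ] syr [ 598.36292729 -124.46031014   10.        ]
```

View pics/z0.png

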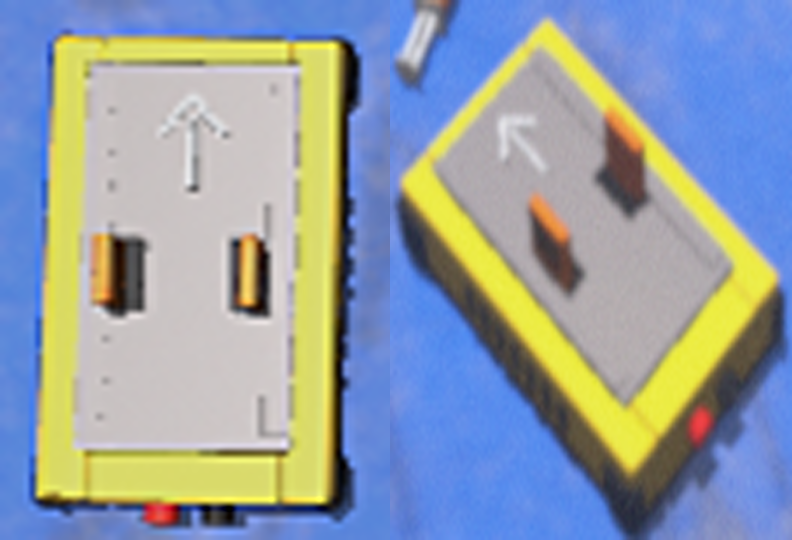

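The zoom shows the plate upright in the pack, tabs at crop (104,268) and (250,270). The slight slant of the edges needs a yaw check.

Run:
```python
from h import *
import pickle
from scipy.optimize import least_squares
C=pickle.load(open("c.pkl","rb"));t,s=C["top"],C["side"]
T=lambda a,b:(165+a/6-.4,170+b/6-.4); S=lambda a,b:(185+(a-390)/3.5-.35,212+b/5-.4)
print("pack top corners",*[ray(t,*T(*q),46)[:2].round(1) for q in((55,38),(346,42),(336,500),(38,500))])
print("side pack",*[ray(s,*S(*q),46)[:2].round(1) for q in((547,18),(778,280),(630,472),(402,182))])
print("plate top corners",*[ray(t,*T(*q),50)[:2].round(1) for q in((90,65),(300,67),(290,448),(75,448))])
print("side plate",*[ray(s,*S(*q),50)[:2].round(1) for q in((538,50),(732,267),(626,402),(436,162))])
# tab tops z=82
print("tabtops top",*[ray(t,*T(*q),82)[:2].round(1) for q in((91,234),(91,306),(113,234),(113,306),(239,236),(239,306),(258,236),(258,306))])
print("tabtops side",*[ray(s,*S(*q),82)[:2].round(1) for q in((606,107),(641,150),(530,195),(569,240))])
print("tray corners",*[ray(t,u/1.5,v/1.5,14)[:2].round(1) for u,v in((420,265),(520,257),(529,355),(429,364))])
```

```text
pack top corners [518.8 -26.9] [ 519.  -131.6] [ 355.9 -132.4] [354.4 -27.9]
side pack [ 517.9 -128.1] [ 353.7 -127.1] [354.9 -26.4] [517.1 -27.2]
plate top corners [508.6 -40.6] [ 509.  -115.7] [ 373.8 -116.2] [372.7 -40.9]
side plate [ 507.9 -112.6] [ 371.7 -113.7] [372.4 -41.6] [508.8 -43.1]
tabtops top [445.5 -49.5] [421.  -50.5] [445.6 -57. ] [421.1 -57.9] [ 445.6 -100. ] [ 421.7 -100.7] [ 445.7 -106.4] [ 421.8 -107.2]
tabtops side [ 446.1 -103.1] [ 421.1 -102. ] [446.4 -52.7] [420.2 -53.2]
tray corners [ 526.  -258.6] [ 540.6 -409. ] [ 394.4 -420.2] [ 379.2 -272.9]
```

Two views agree: cover origin at about (433.5,-78.3), yaw about 0; tray centre (460.5,-340), yaw about 5.6°. The tool needs about -17.5° about z. I go above the cover first.

jog_arm --gripper '[-1,-1,-1,-1,-1,-1,-1,-1]' --delta_pos '[[28,28,0],[56,55,0],[84,83,0],[112,110,0],[140,138,0],[168,165,0],[196,192,0],[225,220,0]]' --rotation '[[0,0,-2],[0,0,-4],[0,0,-6],[0,0,-8],[0,0,-10],[0,0,-12],[0,0,-14],[0,0,-16]]'

```text
time_s: 0.9
tcp_pos: [420.7, -398.8, 303.5]
orientation: [1.0, 0.012, -0.0, -0.0]
force: [0.1, -0.1, 1.1]
finger_gap: 85.5
grip_force: 0.0
```

jog_arm --gripper '[-1,-1,-1,-1,-1,-1,-1,-1,-1,-1,-1,-1]' --delta_pos '[[2,40,0],[4,80,0],[6,120,-10],[8,160,-20],[10,200,-30],[11,240,-40],[12,275,-50],[13,300,-60],[13,316,-70],[13.5,321,-80],[13.5,321.7,-80],[13.5,321.7,-80]]' --rotation '[[0,0,-1],[0,0,-1.5],[0,0,-1.5],[0,0,-1.5],[0,0,-1.5],[0,0,-1.5],[0,0,-1.5],[0,0,-1.5],[0,0,-1.5],[0,0,-1.5],[0,0,-1.5],[0,0,-1.5]]'

```text
time_s: 2.1
tcp_pos: [433.6, -79.3, 223.8]
orientation: [1.0, -0.001, -0.0, 0.0]
force: [-0.5, -1.0, -0.2]
finger_gap: 85.8
grip_force: 0.0
```

Run:
```python
from h import *
s=sense();print(s["time_s"],s["tcp_pos"],R.from_quat(s["orientation"]).as_matrix().round(4),s["force"],s["finger_gap"])
for n in("top","side"):
    i,c=cam(n);cv2.imwrite(f"raw_{n}1.png",i)
a=cv2.imread("raw_side1.png")[90:330,150:400];cv2.imwrite("pics/s1.png",cv2.resize(a,None,fx=2.4,fy=2.4,interpolation=cv2.INTER_CUBIC))
```

```text
2.1 [433.56098697 -79.29287729 223.78280726] [[ 1.e+00 -2.e-03 -4.e-04]
 [-2.e-03 -1.e+00 -5.e-04]
 [-4.e-04  5.e-04 -1.e+00]] [-0.46555738 -0.97919618 -0.16854357] 85.8078245728931
```

View pics/s1.png

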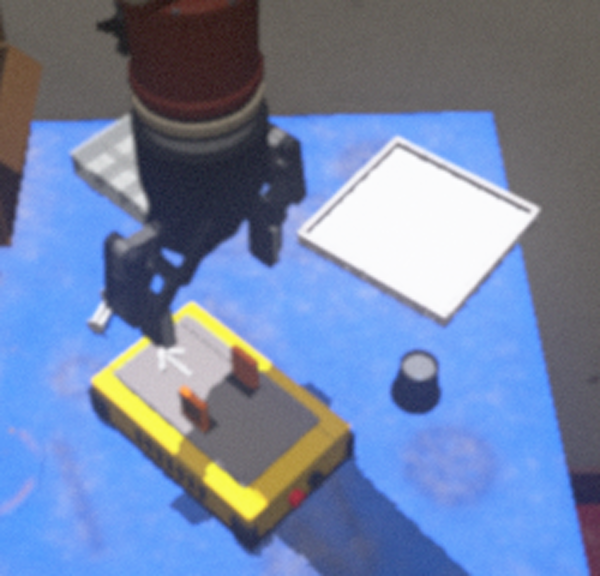

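The open gripper stands above the tabs, fingers either side; tabs at crop (195,408) and (245,365). I descend.

jog_arm --gripper '[-1,-1,-1,-1,-1,-1,-1,-1,-0.6,-0.5,-0.45,-0.45]' --delta_pos '[[0,0,-20],[0,0,-40],[0,0,-60],[0,0,-75],[0,0,-85],[0,0,-92],[0,0,-96],[0,0,-96],[0,0,-96],[0,0,-96],[0,0,-96],[0,0,-96]]' --rotation '[[0,0,0],[0,0,0],[0,0,0],[0,0,0],[0,0,0],[0,0,0],[0,0,0],[0,0,0],[0,0,0],[0,0,0],[0,0,0],[0,0,0]]'

```text
time_s: 3.4
tcp_pos: [433.7, -78.3, 128.2]
orientation: [1.0, -0.0, 0.0, 0.0]
force: [-0.2, -0.0, 0.1]
finger_gap: 61.9
grip_force: 0.0
```

Run:
```python
from h import *
import cell
s=sense();print(s["time_s"],s["tcp_pos"],s["force"],s["wrist_torque"],s["finger_gap"],s["grip_force"],cell.finger_overhang)
for n in("top","side"):
    i,c=cam(n);cv2.imwrite(f"raw_{n}2.png",i)
a=cv2.imread("raw_side2.png")[170:320,180:310];b=cv2.imread("raw_top2.png")[160:260,150:260]
cv2.imwrite("pics/s2.png",np.hstack([cv2.resize(a,(390,450),interpolation=cv2.INTER_CUBIC),cv2.resize(b,(400,450),interpolation=cv2.INTER_CUBIC)]))
```

```text
3.4 [433.69931318 -78.2999292  128.17107436] [-0.23248501 -0.03979975  0.09220546] [ 0.02148591 -0.04206083  0.02153806] 61.92396154383798 0.0 72.6
```

View pics/s2.png

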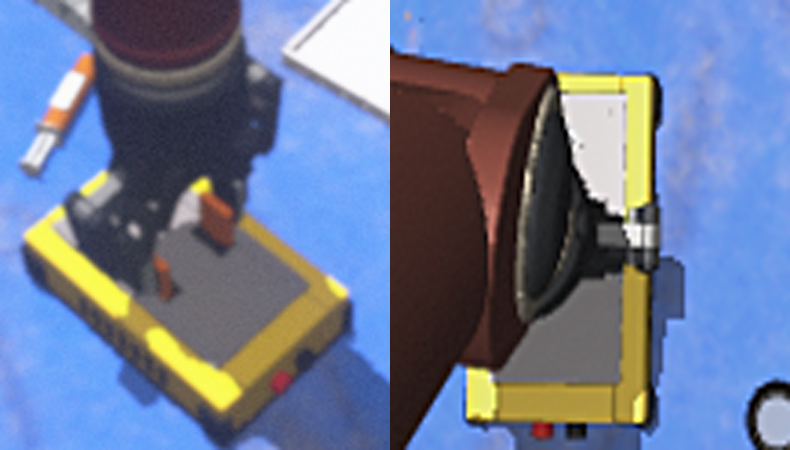

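Fingers straddle both tabs (crop (163,280) and (215,220)) and nothing is loaded. I close in small steps; gap ≈ 42.7·(1−c).

jog_arm --gripper '[-0.36,-0.33,-0.33,-0.33]' --delta_pos '[[0,0,0],[0,0,0],[0,0,0],[0,0,0]]' --rotation '[[0,0,0],[0,0,0],[0,0,0],[0,0,0]]'

```text
time_s: 3.9
tcp_pos: [433.6, -78.3, 127.9]
orientation: [1.0, -0.0, -0.0, -0.0]
force: [0.0, -0.8, 0.5]
finger_gap: 56.7
grip_force: 0.0
```

jog_arm --gripper '[-0.31,-0.29,-0.29,-0.29]' --delta_pos '[[0,0,0],[0,0,0],[0,0,0],[0,0,0]]' --rotation '[[0,0,0],[0,0,0],[0,0,0],[0,0,0]]'

```text
time_s: 4.3
tcp_pos: [433.6, -78.3, 128.0]
orientation: [1.0, -0.0, 0.0, -0.0]
force: [-0.6, -0.3, 2.6]
finger_gap: 55.6
grip_force: 3.8
```

jog_arm --gripper '[-0.27,-0.25,-0.25,-0.25]' --delta_pos '[[0,0,0],[0,0,0],[0,0,0],[0,0,0]]' --rotation '[[0,0,0],[0,0,0],[0,0,0],[0,0,0]]'

```text
time_s: 4.7
tcp_pos: [433.6, -78.3, 128.2]
orientation: [1.0, -0.0, 0.0, -0.0]
force: [-0.9, 0.6, 5.0]
finger_gap: 53.3
grip_force: 5.1
```

jog_arm --gripper '[-0.23,-0.21,-0.19,-0.17,-0.17]' --delta_pos '[[0,0,0.4],[0,0,0.6],[0,0,0.8],[0,0,1],[0,0,1]]' --rotation '[[0,0,0],[0,0,0],[0,0,0],[0,0,0],[0,0,0]]'

```text
time_s: 5.2
tcp_pos: [433.6, -78.3, 128.8]
orientation: [1.0, -0.0, 0.0, -0.0]
force: [-0.3, 0.6, 1.7]
finger_gap: 50.3
grip_force: 7.7
```

jog_arm --gripper '[-0.15,-0.13,-0.12,-0.12]' --delta_pos '[[0,0,0.2],[0,0,0.4],[0,0,0.6],[0,0,0.6]]' --rotation '[[0,0,0],[0,0,0],[0,0,0],[0,0,0]]'

```text
time_s: 5.6
tcp_pos: [433.5, -78.3, 129.3]
orientation: [1.0, -0.0, -0.0, -0.0]
force: [-0.5, -0.2, -0.4]
finger_gap: 48.1
grip_force: 9.3
```

jog_arm --gripper '[-0.11,-0.105,-0.105,-0.105,-0.105,-0.105]' --delta_pos '[[0,0,0.1],[0,0,0.1],[0.7,0,0.1],[1.4,0,0.1],[2.2,0,0.1],[3,0,0.1]]' --rotation '[[0,0,0],[0,0,0],[0,0,0],[0,0,0],[0,0,0],[0,0,0]]'

```text
time_s: 6.2
tcp_pos: [436.7, -78.3, 129.6]
orientation: [1.0, -0.0, 0.0, -0.0]
force: [0.2, -1.0, -0.6]
finger_gap: 47.6
grip_force: 9.8
```

jog_arm --gripper '[-0.105,-0.105,-0.105,-0.105]' --delta_pos '[[1,0,0],[2,0,0],[3,0,0],[3,0,0]]' --rotation '[[0,0,0],[0,0,0],[0,0,0],[0,0,0]]'

```text
time_s: 6.6
tcp_pos: [439.8, -78.3, 129.6]
orientation: [1.0, -0.0, 0.0, -0.0]
force: [-0.1, 0.7, -1.3]
finger_gap: 47.5
grip_force: 9.8
```

jog_arm --gripper '[-0.105,-0.105,-0.105,-0.105]' --delta_pos '[[0.7,0,0],[1.4,0,0],[2,0,0],[2,0,0]]' --rotation '[[0,0,0],[0,0,0],[0,0,0],[0,0,0]]'

```text
time_s: 7.0
tcp_pos: [441.7, -78.3, 129.6]
orientation: [1.0, -0.0, 0.0, -0.0]
force: [-0.0, -0.0, -1.1]
finger_gap: 47.4
grip_force: 9.8
```

jog_arm --gripper '[-0.105,-0.105,-0.105,-0.105]' --delta_pos '[[0.7,0,0],[1.4,0,0],[2,0,0],[2,0,0]]' --rotation '[[0,0,0],[0,0,0],[0,0,0],[0,0,0]]'

```text
time_s: 7.4
tcp_pos: [443.7, -78.3, 129.6]
orientation: [1.0, -0.0, 0.0, -0.0]
force: [-0.2, -0.2, -1.3]
finger_gap: 47.5
grip_force: 9.8
```

Run:
```python
from h import *
s=sense();print(s["tcp_pos"],s["force"])
i,c=cam("side");cv2.imwrite("raw_side3.png",i)
a=cv2.imread("raw_side2.png")[170:320,180:310];b=i[170:320,180:310]
cv2.imwrite("pics/s3.png",np.hstack([cv2.resize(a,(390,450),interpolation=cv2.INTER_CUBIC),cv2.resize(b,(390,450),interpolation=cv2.INTER_CUBIC)]))
```

```text
[443.73650107 -78.30245466 129.6052533 ] [-0.17708154 -0.16085129 -1.30577035]
```

View pics/s3.png

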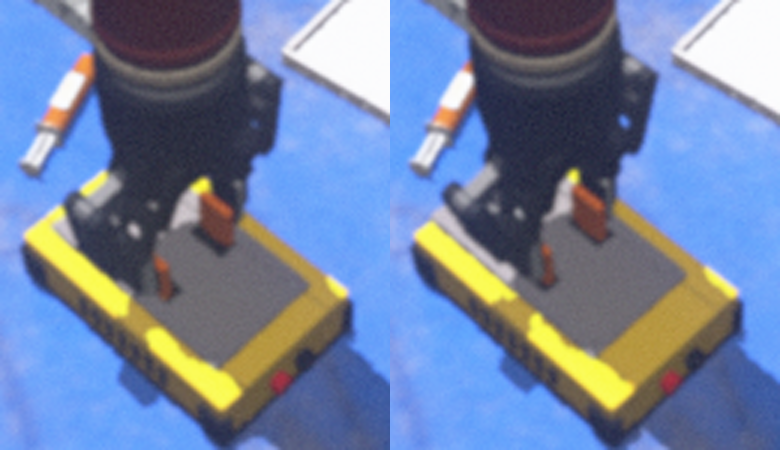

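The cover's rear edge (crop right corner from (310,285) to (687-390=297,272)) has moved with the gripper; tabs are held. Sliding works, so I continue.

jog_arm --gripper '[-0.105,-0.105,-0.105,-0.105]' --delta_pos '[[0.7,0,0],[1.4,0,0],[2,0,0],[2,0,0]]' --rotation '[[0,0,0],[0,0,0],[0,0,0],[0,0,0]]'

```text
time_s: 7.85
tcp_pos: [445.7, -78.3, 129.6]
orientation: [1.0, -0.0, 0.0, -0.0]
force: [0.2, -0.2, -0.6]
finger_gap: 47.1
grip_force: 9.8
```

jog_arm --gripper '[-0.105,-0.105,-0.105,-0.105]' --delta_pos '[[0.7,0,0],[1.4,0,0],[2,0,0],[2,0,0]]' --rotation '[[0,0,0],[0,0,0],[0,0,0],[0,0,0]]'

```text
time_s: 8.25
tcp_pos: [446.9, -78.3, 129.5]
orientation: [1.0, -0.0, -0.001, -0.0]
force: [-1.5, 0.4, -0.3]
finger_gap: 47.4
grip_force: 9.8
```

jog_arm --gripper '[-0.105,-0.105,-0.105]' --delta_pos '[[0,0,0],[0,0,0],[0,0,0]]' --rotation '[[0,0,0],[0,0,0],[0,0,0]]'

```text
time_s: 8.55
tcp_pos: [447.0, -78.3, 129.5]
orientation: [1.0, -0.0, -0.001, -0.0]
force: [-2.9, 0.1, 0.0]
finger_gap: 47.5
grip_force: 9.8
```

jog_arm --gripper '[-0.105,-0.105,-0.105]' --delta_pos '[[0.5,0,0],[0.5,0,0],[0.5,0,0]]' --rotation '[[0,0,0],[0,0,0],[0,0,0]]'

```text
time_s: 8.85
tcp_pos: [447.4, -78.3, 129.5]
orientation: [1.0, -0.0, -0.001, -0.0]
force: [-3.4, -0.3, 1.1]
finger_gap: 47.4
grip_force: 9.8
```

Contact: force rises to about 3.5 N, touch near x≈446.2 (12.6 mm slide, inside the given range). I ease back to about 445.3 and check it is unloaded.

jog_arm --gripper '[-0.105,-0.105,-0.105,-0.105,-0.105]' --delta_pos '[[-1,0,0],[-2,0,0],[-2.8,0,0],[-2.8,0,0],[-2.8,0,0]]' --rotation '[[0,0,0],[0,0,0],[0,0,0],[0,0,0],[0,0,0]]'

```text
time_s: 9.35
tcp_pos: [446.1, -78.3, 129.7]
orientation: [1.0, -0.0, 0.001, 0.0]
force: [-0.5, -0.3, -0.8]
finger_gap: 47.6
grip_force: 9.8
```

jog_arm --gripper '[-0.105,-0.105,-0.105,-0.105,-0.105]' --delta_pos '[[0,0,0.5],[0,0,1],[0,0,1.5],[0,0,2],[0,0,2]]' --rotation '[[0,0,0],[0,0,0],[0,0,0],[0,0,0],[0,0,0]]'

```text
time_s: 9.85
tcp_pos: [445.5, -78.3, 131.7]
orientation: [1.0, -0.0, 0.0, 0.0]
force: [0.7, 0.3, -1.3]
finger_gap: 47.5
grip_force: 9.8
```

Lifting freely (−1.3 N is about the cover's weight). I carry on straight up.

jog_arm --gripper '[-0.105,-0.105,-0.105,-0.105,-0.105]' --delta_pos '[[0,0,1],[0,0,2],[0,0,3],[0,0,4],[0,0,4]]' --rotation '[[0,0,0],[0,0,0],[0,0,0],[0,0,0],[0,0,0]]'

```text
time_s: 10.35
tcp_pos: [445.4, -78.3, 135.8]
orientation: [1.0, -0.0, 0.0, 0.0]
force: [-0.2, -0.4, -1.0]
finger_gap: 47.2
grip_force: 9.8
```

jog_arm --gripper '[-0.105,-0.105,-0.105,-0.105,-0.105,-0.105,-0.105,-0.105,-0.105,-0.105,-0.105]' --delta_pos '[[0,0,2],[0,0,5],[0,0,9],[0,0,14],[0,0,20],[0,0,27],[0,0,34],[0,0,40],[0,0,44],[0,0,46],[0,0,46]]' --rotation '[[0,0,0],[0,0,0],[0,0,0],[0,0,0],[0,0,0],[0,0,0],[0,0,0],[0,0,0],[0,0,0],[0,0,0],[0,0,0]]'

```text
time_s: 11.45
tcp_pos: [445.4, -78.3, 181.8]
orientation: [1.0, -0.0, 0.0, 0.0]
force: [0.1, -0.6, -1.2]
finger_gap: 47.4
grip_force: 9.8
```

Run:
```python
from h import *
s=sense();print(s["tcp_pos"],s["force"],s["finger_gap"],s["time_s"])
i,c=cam("side");cv2.imwrite("pics/s4.png",cv2.resize(i[120:330,150:400],None,fx=2.4,fy=2.4,interpolation=cv2.INTER_CUBIC))
```

```text
[445.37368554 -78.329629   181.84316557] [ 0.05455079 -0.57632921 -1.23612528] 47.44348561696163 11.45
```

View pics/s4.png

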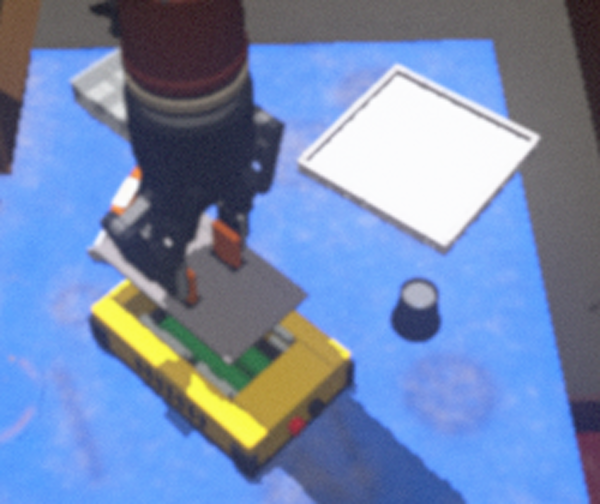

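The cover is out of the pack, hanging level in the gripper (crop (215,290)), feet at about z=79, clear of everything. Carry to the tray with a 5.6° turn.

jog_arm --gripper '[-0.105,-0.105,-0.105,-0.105,-0.105,-0.105,-0.105,-0.105,-0.105,-0.105,-0.105,-0.105]' --delta_pos '[[0,-3,0],[0.5,-9,0],[1,-18,0],[2,-30,0],[3,-43,0],[4,-57,0],[5,-71,0],[5.5,-85,0],[6,-99,0],[6.5,-113,0],[7,-127,0],[7.5,-141,0]]' --rotation '[[0,0,0],[0,0,0.2],[0,0,0.5],[0,0,0.8],[0,0,1.1],[0,0,1.4],[0,0,1.7],[0,0,2],[0,0,2.3],[0,0,2.6],[0,0,2.9],[0,0,3.2]]'

```text
time_s: 12.7
tcp_pos: [452.7, -220.6, 181.6]
orientation: [1.0, 0.028, -0.0, -0.0]
force: [0.7, -0.3, 0.2]
finger_gap: 47.1
grip_force: 9.8
```

jog_arm --gripper '[-0.105,-0.105,-0.105,-0.105,-0.105,-0.105,-0.105,-0.105,-0.105,-0.105,-0.105,-0.105]' --delta_pos '[[0.5,-14,0],[1,-28,0],[2,-42,0],[3,-56,0],[4,-70,0],[5,-83,0],[6,-95,0],[6.5,-105,0],[7,-113,0],[7.5,-118,0],[7.5,-120.7,0],[7.5,-120.7,0]]' --rotation '[[0,0,0.3],[0,0,0.6],[0,0,0.9],[0,0,1.2],[0,0,1.5],[0,0,1.8],[0,0,2.1],[0,0,2.4],[0,0,2.4],[0,0,2.4],[0,0,2.4],[0,0,2.4]]'

```text
time_s: 13.9
tcp_pos: [460.3, -340.1, 181.5]
orientation: [0.999, 0.049, -0.0, -0.0]
force: [-0.1, 0.3, -1.4]
finger_gap: 47.3
grip_force: 9.8
```

jog_arm --gripper '[-0.105,-0.105,-0.105,-0.105,-0.105,-0.105,-0.105,-0.105,-0.105,-0.105,-0.105,-0.105]' --delta_pos '[[0,0,-3],[0,0,-9],[0,0,-17],[0,0,-26],[0,0,-35],[0,0,-43],[0,0,-50],[0,0,-56],[0,0,-60],[0,0,-63],[0,0,-65],[0,0,-65]]' --rotation '[[0,0,0],[0,0,0],[0,0,0],[0,0,0],[0,0,0],[0,0,0],[0,0,0],[0,0,0],[0,0,0],[0,0,0],[0,0,0],[0,0,0]]'

```text
time_s: 15.1
tcp_pos: [460.3, -340.0, 116.5]
orientation: [0.999, 0.049, -0.0, -0.0]
force: [-0.2, 0.5, -1.2]
finger_gap: 46.9
grip_force: 9.8
```

Run:
```python
from h import *
s=sense();print(s["tcp_pos"],s["force"],s["finger_gap"],s["time_s"])
i,c=cam("side");cv2.imwrite("pics/s5.png",cv2.resize(i[80:290,220:430],None,fx=2.6,fy=2.6,interpolation=cv2.INTER_CUBIC))
```

```text
[ 460.25974636 -339.99160829  116.48644186] [-0.22382605  0.4662569  -1.23075592] 46.927075485926196 15.1
```

View pics/s5.png

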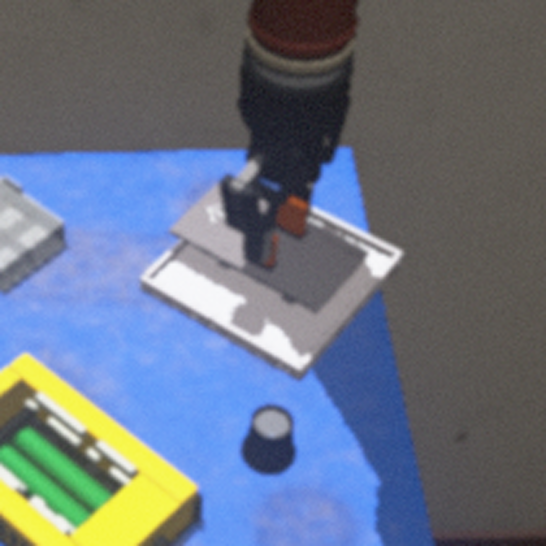

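The cover hovers level over the tray, aligned (plate centre about (270,250)), about 9 mm up. Lowering gently.

jog_arm --gripper '[-0.105,-0.105,-0.105,-0.105,-0.105,-0.105]' --delta_pos '[[0,0,-2],[0,0,-4],[0,0,-6],[0,0,-7],[0,0,-7.5],[0,0,-7.5]]' --rotation '[[0,0,0],[0,0,0],[0,0,0],[0,0,0],[0,0,0],[0,0,0]]'

```text
time_s: 15.75
tcp_pos: [460.3, -340.0, 109.0]
orientation: [0.999, 0.049, -0.0, -0.0]
force: [-0.4, -0.0, -1.4]
finger_gap: 47.2
grip_force: 9.8
```

jog_arm --gripper '[-0.105,-0.105,-0.105,-0.105]' --delta_pos '[[0,0,-0.4],[0,0,-0.8],[0,0,-1],[0,0,-1]]' --rotation '[[0,0,0],[0,0,0],[0,0,0],[0,0,0]]'

```text
time_s: 16.15
tcp_pos: [460.2, -340.0, 108.1]
orientation: [0.999, 0.049, -0.0, -0.0]
force: [-1.5, 0.4, -0.9]
finger_gap: 47.3
grip_force: 9.8
```

jog_arm --gripper '[-0.105,-0.105,-0.105]' --delta_pos '[[0,0,-0.3],[0,0,-0.6],[0,0,-0.6]]' --rotation '[[0,0,0],[0,0,0],[0,0,0]]'

```text
time_s: 16.45
tcp_pos: [460.3, -340.0, 107.5]
orientation: [0.999, 0.049, 0.0, -0.0]
force: [-0.4, -0.8, -0.9]
finger_gap: 46.9
grip_force: 9.8
```

jog_arm --gripper '[-0.105,-0.105,-0.105]' --delta_pos '[[0,0,-0.3],[0,0,-0.6],[0,0,-0.6]]' --rotation '[[0,0,0],[0,0,0],[0,0,0]]'

```text
time_s: 16.75
tcp_pos: [460.3, -340.1, 107.4]
orientation: [0.999, 0.049, 0.0, 0.0]
force: [-0.7, 0.1, 3.5]
finger_gap: 47.2
grip_force: 9.8
```

Feet are on the floor (+3.5 N). I release slowly, lowering as the pads swing back so the cover isn't pulled up.

jog_arm --gripper '[-0.13,-0.16,-0.19,-0.22,-0.25,-0.28,-0.31,-0.35,-0.4,-0.5,-0.6,-0.6]' --delta_pos '[[0,0,0],[0,0,-0.3],[0,0,-0.6],[0,0,-0.9],[0,0,-1.2],[0,0,-1.5],[0,0,-1.7],[0,0,-1.7],[0,0,-1.7],[0,0,-1.7],[0,0,-1.7],[0,0,-1.7]]' --rotation '[[0,0,0],[0,0,0],[0,0,0],[0,0,0],[0,0,0],[0,0,0],[0,0,0],[0,0,0],[0,0,0],[0,0,0],[0,0,0],[0,0,0]]'

```text
time_s: 17.95
tcp_pos: [460.2, -339.9, 105.0]
orientation: [0.999, 0.049, -0.0, -0.0]
force: [0.4, 0.4, -0.4]
finger_gap: 68.3
grip_force: 0.0
```

jog_arm --gripper '[-0.8,-1,-1,-1,-1,-1,-1,-1,-1,-1,-1]' --delta_pos '[[0,0,0],[0,0,0],[0,0,0],[0,0,3],[0,0,8],[0,0,20],[0,0,40],[0,0,65],[0,0,95],[0,0,130],[0,0,160]]' --rotation '[[0,0,0],[0,0,0],[0,0,0],[0,0,0],[0,0,0],[0,0,0],[0,0,0],[0,0,0],[0,0,0],[0,0,0],[0,0,0]]'

```text
time_s: 19.05
tcp_pos: [460.4, -340.1, 268.2]
orientation: [0.999, 0.049, 0.001, 0.001]
force: [1.0, -0.3, 0.5]
finger_gap: 85.0
grip_force: 0.0
```

jog_arm --gripper '[-1,-1,-1,-1,-1,-1,-1,-1]' --delta_pos '[[-20,-25,10],[-50,-60,20],[-80,-100,30],[-110,-140,30],[-140,-180,30],[-160,-210,30],[-160,-210,30],[-160,-210,30]]' --rotation '[[0,0,0],[0,0,0],[0,0,0],[0,0,0],[0,0,0],[0,0,0],[0,0,0],[0,0,0]]'

```text
time_s: 19.85
tcp_pos: [299.4, -550.4, 295.8]
orientation: [0.999, 0.047, 0.0, 0.0]
force: [-0.2, 0.4, 0.1]
finger_gap: 85.2
grip_force: 0.0
```

Run:
```python
from h import *
s=sense();print(s["tcp_pos"],s["force"],s["finger_gap"],s["time_s"])
i,c=cam("side");j,_=cam("top");
cv2.imwrite("pics/s6.png",np.hstack([cv2.resize(i[80:300,160:420],(400,340)),cv2.resize(j[60:290,150:400],(370,340))]))
```

```text
[ 299.3578143  -550.41029564  295.81232962] [-0.21081017  0.44982298  0.13318813] 85.17777657951981 19.85
```

View pics/s6.png

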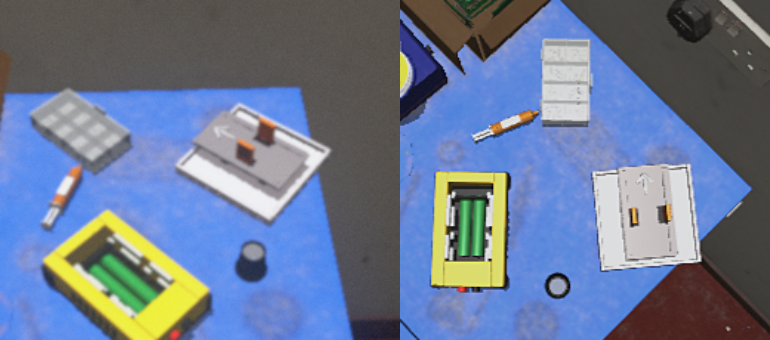

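The cover lies flat in the tray, both views ((645,213) in the top half), the bystanders are untouched and the arm is clear.

```bash
python3 -c "from cell import job_done; print(job_done())"
```

```text
the job is handed in; nothing more can be done
None
```

The cover is off the pack and lies feet-down and flat in the tray; the loupe, syringe and screw box were not touched, and the job was handed in at about 20 s (`job_done` gave no verdict).

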